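# Stand the screwdriver in the caddy, turn the screw jar to the front and hold it

## Robot

A 6-joint arm with a two-finger parallel gripper is mounted at the origin on the work surface. World frame = base frame: x ahead of the robot, y to its left, z up, the work surface at z = 0. Lengths are in m, angles in degrees, forces in N, time in s.
With the tool pointing down it reaches from about 0.3 to 0.75 m from the base axis. Payload 8.5 kg.
Tool frame: the origin (TCP) lies at the very end of the fingers, on their centre line; the grasp point (between the pads) lies 19 mm behind it; x points along the fingers, y is the direction in which the jaws open and shut, and the axes are right-handed (so a half turn about x gives the same grasp; the last joint's range is limited). The gripper opens to 85 mm and grips with 20 to 120 N. Pads are 22 mm wide; open, the fingers measure 114 mm over their backs; the gripper's body (76 mm by 85 mm) begins 54 mm behind the grasp point. The pads swing forward as they close: fully open they stand 13 mm farther back than shut.
Start: joints at [-80.632, 21.807, 74.336, -0, 83.858, -12.336], TCP at [0.203, -0.511, 0.231] pointing down, gripper open.
Joint ranges: [-178.18, 178.18], [-50.72, 133.34], [12.68, 142.11], [-81.47, 261.47], [9.98, 163.14], [-165.26, 165.26]. Speed limits (degrees/s): [136.94, 136.94, 180, 180, 180, 180].

## Interface

Orientations are given as a 3x3 rotation matrix whose columns are the frame's x, y, z axes.
In Python, from rig import env, eyes, close_job gives the robot as it stands.
- The arm moves only by the shell command python3 -m pendant 'ROWS' [OPENING] [FORCE]. ROWS is a JSON object of lists of equal length, an entry for each row: "travel": the shift along the world's x, y, z in mm, a list of three; "delta_rot": the turn, a rotation vector about the world's x, y, z in rad, a list of three. In form: {"travel": [[x, y, z], ...], "delta_rot": [[wx, wy, wz], ...]}. A call has 1 to 20 rows; each row shifts and turns the commanded pose from where the row before left it; what a row does not reach is not made up. A row lasts 1/12 s, in which the tool goes at most 41.7 mm and 7.16 degrees, less where a joint would pass 70% of its speed; a pose out of reach is approached as far as the arm can. A call with a gripper value outside its range is refused whole. OPENING is the finger opening in mm, from 0 to 85.4, set as the call begins (- or left out, the last holds). The fingers move at their own pace and stop on an object; FORCE is the grip in N (left out, the last holds). Time passes only in rows, so rows that do not move let the fingers close. It gives the time, the measured TCP pose, the force and the opening at its end, in the units of the state.
- env.observe(): the state, without advancing time (a new reading comes with each control period).
- eyes.get_image(name): name is "scene" or "side" or "wrist"; returns the picture (400x640x3 uint8, red, green, blue); there is no depth.
- eyes.camera_model(name): a dict with "vfov" (degrees; the focal length in pixels is half the picture's height over the tangent of half this angle, whatever the lens; pixels are square), "cx", "cy" (the principal point, pixels), "k1" (the pictures are not rectified: a ray, as slopes to the right and down, at radius r is drawn at 1 + k1 r^2 times it, then the intrinsics apply), "pose" (4x4, takes a point from camera to world coordinates). Camera axes: x right, y up, looking along -z (the intrinsics and any distortion apply to the point x, -y, -z); pixel columns grow to the right and rows downward; lengths in m; the calibration is good to about 2 mm. A picture is of the moment at which its call begins: read the wrist's pose just before it. camera_model takes no time and is no camera call; for the wrist camera it gives the pose at the moment of the call.
- close_job(): hands the job in, once; it reports no verdict.
The state is a dict: "time_s": time; "q": joint angles; "qvel": joint speeds; "joint_efforts": joint torques, N m; "position": TCP position; "tool_rot": TCP orientation; "ft_force": force on the tool from outside, world axes, zero at the start; "wrist_torque": the same for the moment, N m; "grip_width": finger opening in m.
Only numpy, scipy, OpenCV 4.12 (cv2) and the standard library are available. Lean on these libraries where they do the work, as an engineer would, in place of code of your own. Each camera call takes 0.05 s, during which the arm holds its last target. There are 200 camera calls.

## Task

Your colleague will sit down in the blue chair across the table to screw a box together: take the straight-handled screwdriver out of the steel bench rack, put its shaft through the one empty eyelet of the revolving caddy until its handle comes down on the plate, and let go of it. Then turn the caddy until the round screw jar faces squarely away from you, straight across to the far edge of the table, and finish gripping the bar on top of the caddy, holding it still: do not let go at the end. Leave the other drivers in the rack and the other things on the table where they are.

Things in the scene. Friction and masses are not known exactly. Their poses are not given: they have to be found in the camera images.
- driver: the straight-handled screwdriver: black round handle 28 mm across and 70 mm long on a collar 22 mm across and 10 mm long, below it a steel shaft 8 mm across and 70 mm long with its last 6 mm tapered; 150 mm overall, 0.06 to 0.13 kg. It starts upright, tip down, in one of the three holes of the rack, resting on its collar. Origin: the tip; z runs up along the axis to the handle's end at 150 mm
- driver_shoulder (a point): point on the screwdriver's axis in the underside of its collar, 70 mm above the tip: this flat face comes to rest on the top of the plate round a hole
- rack: bench rack of bent steel sheet, fixed to the table, 200 mm long (its y), top plate 50 mm wide (its x) and 6 mm thick with its top at 100 mm, three through holes 13 mm across in a row at y = -65, 0 and 65 mm. Which driver stands in which hole varies. Origin: centre of its underside
- stubby: stubby driver in the rack, to be left there: fat handle 36 mm across, top 38 mm above the rack's plate. Origin: its tip
- tee_key: T-handled hex driver in the rack, to be left there: cross bar 80 x 16 mm set across the row, top 42 mm above the rack's plate. Origin: its tip
- caddy: fixed base of the revolving caddy, a low round foot 190 mm across. Origin: centre of its underside, on the vertical turning axis; its x points like the world's x to the far edge of the table and the colleague's blue chair: this is the front to which the jar must face
- carousel (a joint): angle of the revolving part about the vertical axis, anticlockwise seen from above. 0 (or a whole turn) = the round screw jar at the front (+x). Turns either way on a bearing (drag about 0.03 N m), stays where left; stops two turns either side of 0. On its grey disc (260 mm across, top at 30 mm), a quarter turn apart: the screw jar and three square tubs (54 mm, top at 76 mm)
- screw_jar (a point): centre of the mouth of the round white screw jar (61 mm across, filled with steel screws, top at 102 mm), 95 mm from the turning axis, turns with the caddy
- eyelet (a point): centre of the mouth of the empty eyelet: a vertical hole 13 mm across through an 8 mm thick arm 44 mm wide, top at 100 mm, 92 mm from the turning axis, 45 degrees anticlockwise from the screw jar, clear down to the disc 70 mm below; turns with the caddy. The three like arms, a quarter turn apart, carry fixed tools that reach up to 178 mm
- grip_bar: black grip bar fixed on top of the caddy's centre post: 80 mm long (its x, which points to the screw jar), 16 mm wide (its y), 28 mm high, from 150 to 178 mm above the table. Origin: centre of its underside, on the turning axis
- junction_box: open white junction box 110 x 85 x 48 mm, lying loose, bystander; origin under its centre
- stripper: yellow cable stripper 130 mm long, 20 mm high, lying, bystander; origin under its middle
- crimper: crimping pliers 180 mm long, 22 mm high, lying, bystander; origin under their middle
- mouse: black computer mouse 100 x 58 x 34 mm, bystander; origin under its centre
- tape_roll: roll of black tape 66 mm across, 19 mm high, bystander; origin under its centre
Things that resemble listed ones, but are neither listed nor needed, are in the scene too. What is shaped like the driver but turquoise is not meant.

How it is judged:
By the outcome, as a careful person would: the job done as asked, in the order asked, and still so for the second after the job is handed in, while the arm keeps its last pose, push and grip.
It also fails if it takes over 61 s, if anything falls off the work surface, if the arm or the gripper's body presses on something with over 40 N, if the wrist force passes 120 N, or if a joint passes its speed limit or range.

## Working session

There is one attempt and no reset: what is moved stays moved. The work goes in short steps, Python scripts to look and compute and a shell command to move; the robot and the scene stay as the last step left them, time stands still between calls to the robot, and variables do not carry over. Pictures are saved under pics/ and viewed, about 8 in all and at most 12, crops included, and the job is handed in when it is done.

```bash
ls; mkdir -p pics; cat > h.py <<'E'
import numpy as np, cv2
from rig import env, eyes
def K(m):
    f=200/np.tan(np.radians(m["vfov"])/2); return f,m["cx"],m["cy"],m["k1"]
def ray(m,u,v):
    f,cx,cy,k1=K(m); p=np.array([(u-cx)/f,(v-cy)/f]); s=p.copy()
    for _ in range(30): s=p/(1+k1*(s@s))
    T=np.array(m["pose"]); d=T[:3,:3]@np.array([s[0],-s[1],-1]); return T[:3,3],d/np.linalg.norm(d)
def onz(m,u,v,z):
    o,d=ray(m,u,v); return o+d*(z-o[2])/d[2]
def proj(m,P):
    f,cx,cy,k1=K(m); T=np.array(m["pose"]); c=T[:3,:3].T@(np.array(P)-T[:3,3])
    s=np.array([c[0],-c[1]])/-c[2]; s=s*(1+k1*(s@s)); return f*s+[cx,cy]
def tri(*obs):
    A=np.zeros((3,3));b=np.zeros(3)
    for m,u,v in obs:
        o,d=ray(m,u,v);M=np.eye(3)-np.outer(d,d);A+=M;b+=M@o
    P=np.linalg.solve(A,b)
    return P,[np.round(proj(m,P)-[u,v],1) for m,u,v in obs]
def snap(name,fn):
    import pickle
    m=eyes.camera_model(name); im=eyes.get_image(name)
    cv2.imwrite(f"pics/{fn}.png",im[...,::-1]); pickle.dump(m,open(f"pics/{fn}.pkl","wb")); return m
def mod(fn):
    import pickle; return pickle.load(open(f"pics/{fn}.pkl","rb"))
E
python3 - <<'E'
from h import *
for n in("scene","side","wrist"):
    m=snap(n,n+"0"); print(n,m["vfov"],m["cx"],m["cy"],m["k1"],np.round(m["pose"],3).tolist())
a=cv2.imread("pics/scene0.png");b=cv2.imread("pics/side0.png")
print(env.observe()["tool_rot"], env.observe()["time_s"])
E
```

```text
pics
scene 52.2941809059586 324.7362655490969 191.50753197585544 -0.0812491510791413 [[0.13, -0.655, 0.744, 1.39], [0.992, 0.083, -0.1, -0.11], [0.004, 0.751, 0.66, 0.868], [0.0, 0.0, 0.0, 1.0]]
side 56.86578378006056 318.2097996629524 198.29711774091325 0.0013007261747439488 [[0.992, 0.063, -0.11, 0.415], [-0.126, 0.499, -0.857, -0.788], [0.001, 0.864, 0.503, 0.594], [0.0, 0.0, 0.0, 1.0]]
wrist 68.22574570647622 322.32502842409383 202.2457135441668 -0.015942410204629394 [[0.369, 0.879, 0.301, 0.28], [-0.929, 0.35, 0.117, -0.479], [-0.002, -0.323, 0.947, 0.374], [0.0, 0.0, 0.0, 1.0]]
[[-1.73379524e-04  3.69809477e-01 -9.29107594e-01]
 [ 1.08928468e-03 -9.29106987e-01 -3.69809439e-01]
 [-9.99999392e-01 -1.07618006e-03 -2.41739672e-04]] 0.15
```

View pics/scene0.png

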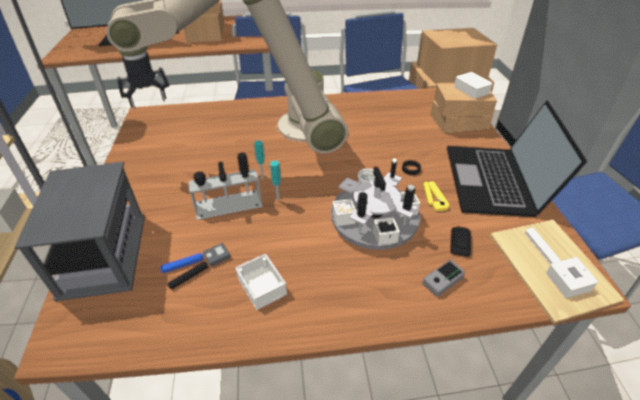

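View pics/side0.png

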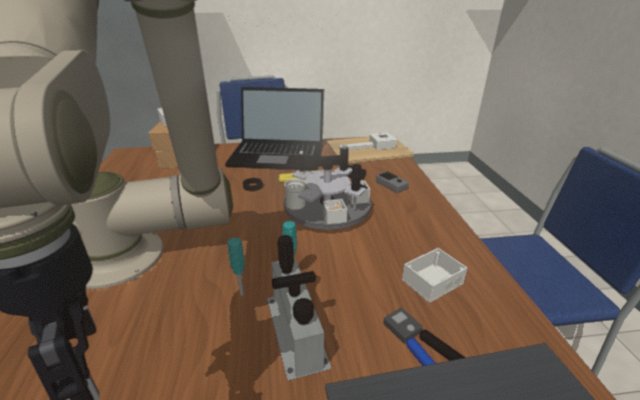

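Both views show the rack. The black straight driver is at its caddy-side end: scene (242,165), side (287,250). Two turquoise lookalikes stand close by. The caddy is at scene (378,210). I'll enlarge crops of both.

```bash
python3 - <<'E'
import cv2,numpy as np
a=cv2.imread("pics/scene0.png");b=cv2.imread("pics/side0.png")
r=lambda i,x,y,w,h:cv2.resize(i[y:y+h,x:x+w],(400,300),interpolation=cv2.INTER_CUBIC)
o=np.vstack([np.hstack([r(a,180,135,120,90),r(b,220,220,160,120)]),np.hstack([r(a,320,155,120,90),r(b,270,140,120,90)])])
cv2.imwrite("pics/crop0.png",o)
E
```

```text
(no output)
```

View pics/crop0.png

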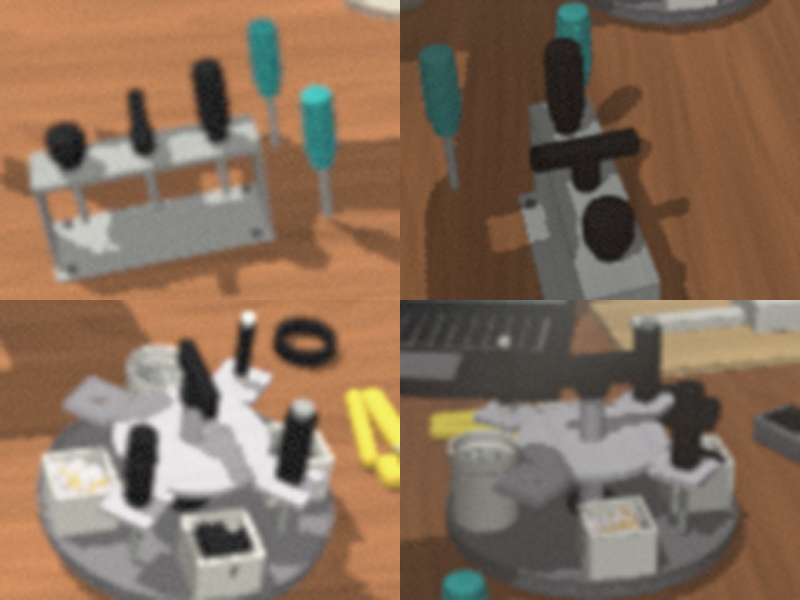

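Crops: the driver's handle top is at scene (242,155) and side (285.5,238.5). The jar is on the robot side of the caddy, and the empty eyelet arm is at scene (348,185) and side (312,192).

```bash
python3 - <<'E'
from h import *
s=mod("scene0");d=mod("side0")
S=lambda u,v:(s,180+u/3.3333,135+v/3.3333)
D=lambda u,v:(d,220+(u-400)/2.5,220+v/2.5)
S2=lambda u,v:(s,320+u/3.3333,155+(v-300)/3.3333)
D2=lambda u,v:(d,270+(u-400)/3.3333,140+(v-300)/3.3333)
for n,a,b in [("drv top",S(206,67),D(564,47)),("drv low",S(218,134),D(569,126)),("tqA top",S(263,26),D(437,52)),("tqB",S(316,93),D(573,11)),
 ("stubby",S(66,137),D(608,212)),("jar",S2(157,368),D2(484,450)),("eyelet",S2(95,398),D2(545,474)),("bar A",S2(188,346),D2(525,372)),("bar B",S2(206,410),D2(655,360))]:
    P,r=tri(a,b); print(n,np.round(P*1e3),*r)
for c in [(30,156),(254,120),(260,143),(38,188)]: print("rack",np.round(onz(*S(*c),.1)*1e3))
for c in [(42,490),(333,490)]: print("disc edge",np.round(onz(*S2(*c),.03)*1e3))
for c in [(157,368)]: print("jar@102",np.round(onz(*S2(*c),.102)*1e3),np.round(onz(*D2(484,450),.102)*1e3))
print("eye@100",np.round(onz(*S2(95,398),.1)*1e3),np.round(onz(*D2(545,474),.1)*1e3))
E
```

```text
drv top [ 425. -221.  178.] [-0.1  0.2] [-0.2 -0.3]
drv low [ 425. -221.  102.] [-0.4  0.7] [-0.7 -0.9]
tqA top [ 325. -174.  148.] [-0.1  0.2] [-0.2 -0.3]
tqB [ 436. -129.  148.] [-0.2  0.4] [-0.4 -0.5]
stubby [ 446. -347.  131.] [ 0. -0.] [0. 0.]
jar [467. 142.  98.] [-0.2  0.5] [-0.3 -0.5]
eyelet [512.  77. 108.] [-0.2  0.5] [-0.3 -0.5]
bar A [507. 157. 158.] [ 0.3 -0.9] [0.5 0.8]
bar B [613. 144. 173.] [-0.3  0.7] [-0.4 -0.5]
rack [ 429. -386.  100.]
rack [ 403. -188.  100.]
rack [ 437. -182.  100.]
rack [ 474. -374.  100.]
disc edge [538.  28.  30.]
disc edge [571. 285.  30.]
jar@102 [469. 141. 102.] [467. 132. 102.]
eye@100 [501.  79. 100.] [514.  88. 100.]
```

```bash
python3 -m pendant '{"travel":[[18.5,24.2,0],[18.5,24.2,0],[18.5,24.2,0],[18.5,24.2,0],[18.5,24.2,0],[18.5,24.2,0],[18.5,24.2,0],[18.5,24.2,0],[18.5,24.2,0],[18.5,24.2,0],[18.5,24.2,0],[18.5,24.2,0],[0,0,0],[0,0,0]],"delta_rot":[[0,0,0.112],[0,0,0.112],[0,0,0.112],[0,0,0.112],[0,0,0.112],[0,0,0.112],[0,0,0.112],[0,0,0.112],[0,0,0.112],[0,0,0.112],[0,0,0.112],[0,0,0.112],[0,0,0],[0,0,0]]}' 60; python3 - <<'E'
from h import *
m=snap("wrist","w1"); o=env.observe(); print(o["position"],o["tool_rot"],o["q"],o["grip_width"])
E
```

```text
time_s: 1.32
position: [0.4258, -0.2195, 0.2312]
tool_rot: [[-0.0, 0.988, 0.154], [0.0, 0.154, -0.988], [-1.0, -0.0, -0.0]]
ft_force: [0.1, 0.3, 0.3]
grip_width: 0.06
[ 0.425384   -0.22041479  0.23116979] [[-4.37538734e-04  9.88467425e-01  1.51433016e-01]
 [ 1.84033832e-05  1.51433038e-01 -9.88467518e-01]
 [-9.99999904e-01 -4.29705946e-04 -8.44489647e-05]] [-4.15791459e+01  1.47001738e+01  8.50549306e+01 -1.60800412e-02
  8.02643484e+01 -5.02864062e+01] 0.060489544749589855
```

View pics/w1.png

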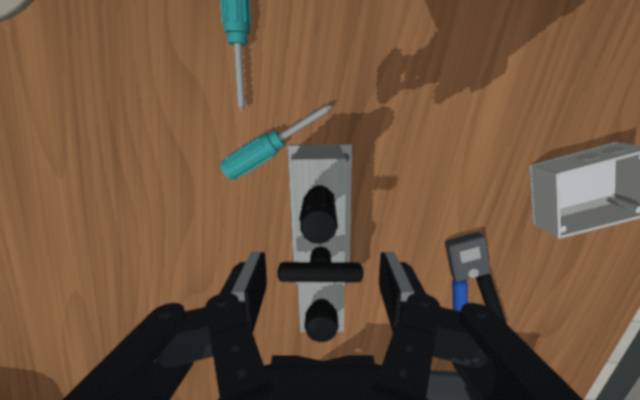

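The wrist view shows the driver's handle top at about (319,222). The jaws straddle it and are square to the rack. The turquoise ones lie on the table, out of the way.

```bash
python3 - <<'E'
from h import *
w=mod("w1");s=mod("scene0");d=mod("side0")
print(np.round(onz(w,319,222,.18)*1e3,1), np.round(onz(w,319,193,.11)*1e3,1))
print(tri((w,319,222),(s,241.8,155.1),(d,285.6,238.8)))
for P in [(.425,-.221,.18),(.425,-.221,.11),(.4254,-.2204,.15)]: print(proj(w,P))
E
```

```text
[ 422.8 -216.4  180. ] [ 422.  -216.3  110. ]
(array([ 0.42400625, -0.21953366,  0.17644065]), [array([1. , 2.3]), array([0.4, 0.3]), array([-0.8, -0.2])])
[321.01462505 228.31713993]
[321.43935932 198.17244791]
[321.82546414 212.74354577]
```

```bash
python3 -m pendant '{"travel":[[-2.5,3,-15],[0,0,-30],[0,0,-30],[0,0,-20],[0,0,-8],[0,0,0],[0,0,0]],"delta_rot":[[0,0,0],[0,0,0],[0,0,0],[0,0,0],[0,0,0],[0,0,0],[0,0,0]]}' && python3 -m pendant '{"travel":[[0,0,0],[0,0,0],[0,0,0],[0,0,0],[0,0,0],[0,0,0],[0,0,0],[0,0,0]],"delta_rot":[[0,0,0],[0,0,0],[0,0,0],[0,0,0],[0,0,0],[0,0,0],[0,0,0],[0,0,0]]}' 0 60
```

```text
time_s: 1.95
position: [0.4229, -0.2185, 0.129]
tool_rot: [[0.001, 0.989, 0.15], [-0.001, 0.15, -0.989], [-1.0, 0.0, 0.001]]
ft_force: [0.2, -0.0, 0.6]
grip_width: 0.0601
time_s: 2.62
position: [0.4232, -0.218, 0.1295]
tool_rot: [[0.001, 0.988, 0.152], [-0.002, 0.152, -0.988], [-1.0, 0.001, 0.002]]
ft_force: [-1.5, 1.1, 7.1]
grip_width: 0.027
```

```bash
python3 -m pendant '{"travel":[[0,0,12],[0,0,25],[0,0,30],[0,0,30],[4,14,0],[8,29,0],[8,29,0],[8,29,0],[8,29,0],[8,29,0],[8,29,0],[8,29,0],[8,29,0],[8,27,0],[0,0,0],[0,0,0],[0,0,0]],"delta_rot":[[0,0,0],[0,0,0],[0,0,0],[0,0,0],[0,0,0],[0,0,0],[0,0,0],[0,0,0],[0,0,0],[0,0,0],[0,0,0],[0,0,0],[0,0,0],[0,0,0],[0,0,0],[0,0,0],[0,0,0]]}' && python3 - <<'E'
from h import *
for n in("wrist","scene","side"): snap(n,n+"2")
a,b,c=[cv2.imread(f"pics/{n}2.png") for n in("wrist","scene","side")]
r=lambda i,x,y,w,h,W,H:cv2.resize(i[y:y+h,x:x+w],(W,H),interpolation=cv2.INTER_CUBIC)
cv2.imwrite("pics/c2.png",np.hstack([r(a,200,0,240,360,400,600),np.vstack([r(b,310,110,120,90,400,300),r(c,270,120,120,90,400,300)])]))
o=env.observe();print(o["position"],o["ft_force"],o["grip_width"])
E
```

```text
time_s: 4.03
position: [0.4987, 0.0552, 0.2254]
tool_rot: [[-0.0, 0.988, 0.152], [-0.0, 0.152, -0.988], [-1.0, -0.0, 0.0]]
ft_force: [-0.2, -1.2, -0.1]
grip_width: 0.0266
[0.49876069 0.05453179 0.22543956] [ 1.14931019  0.20072408 -1.25386005] 0.02639207732403021
```

View pics/c2.png

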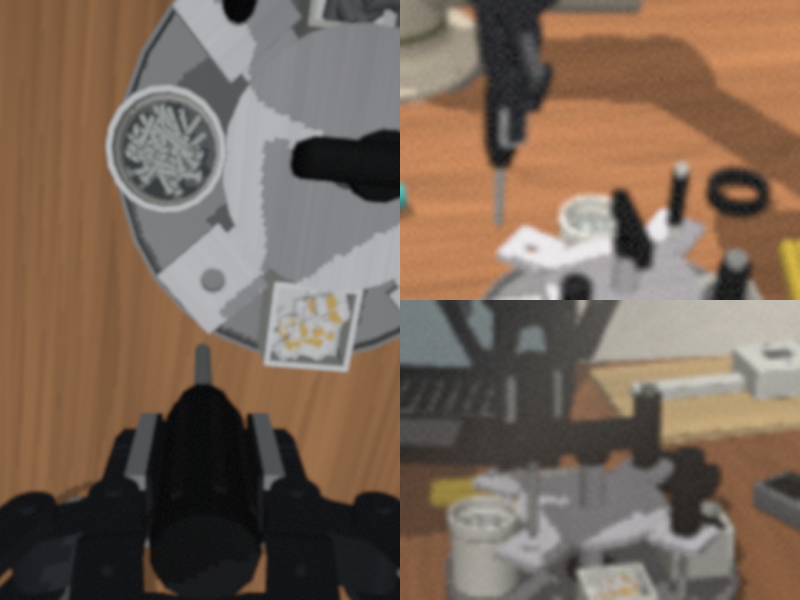

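In the wrist view the eyelet hole is at (328,168), the tip at (322,209) and the jar mouth at (300,89). In the scene view the hole is at (349,184) and the tip at (340,177.5).

```bash
python3 - <<'E'
from h import *
w=mod("wrist2");s=mod("scene2");d=mod("side2")
h=(w,327.8,168);hs=(s,349.3,184.1);t=(w,321.8,208.8);ts=(s,339.7,177.5);td=(d,310.2,193.5)
print("hole w/s",tri(h,hs)); print("hole @100",onz(*h,.1),onz(*hs,.1))
print("tip",tri(t,ts),tri(t,ts,td)); print("jar@102",onz(w,299.6,88.8,.102))
for z in(.12,.125):print(onz(*t,z),onz(*ts,z),onz(*td,z))
E
```

```text
hole w/s (array([0.4994812 , 0.08209039, 0.09999127]), [array([-0.,  0.]), array([0., 0.])])
hole @100 [0.49949506 0.08213237 0.1       ] [0.4994681  0.08205146 0.1       ]
tip (array([0.498871  , 0.05236032, 0.12780891]), [array([ 0.4, -0.7]), array([-0.2, -0.1])]) (array([0.49875019, 0.05053833, 0.1223475 ]), [array([-0. , -0.9]), array([-0.9,  1.4]), array([-0.9, -1.5])])
jar@102 [0.46519257 0.14609649 0.102     ]
[0.49901867 0.04889182 0.12      ] [0.4899885  0.05461085 0.12      ] [0.50054122 0.04646049 0.12      ]
[0.4987586  0.05069561 0.125     ] [0.49599845 0.05351429 0.125     ] [0.49963665 0.0376504  0.125     ]
```

```bash
python3 -m pendant '{"travel":[[0.3,10,0],[0.4,12,0],[0.3,7.5,0],[0,0,-10],[0,0,-8],[0,0,0],[0,0,0],[0,0,0]],"delta_rot":[[0,0,0],[0,0,0],[0,0,0],[0,0,0],[0,0,0],[0,0,0],[0,0,0],[0,0,0]]}' && python3 - <<'E'
from h import *
for n in("wrist","scene","side"): snap(n,n+"3")
a,b,c=[cv2.imread(f"pics/{n}3.png") for n in("wrist","scene","side")]
r=lambda i,x,y,w,h,W,H:cv2.resize(i[y:y+h,x:x+w],(W,H),interpolation=cv2.INTER_CUBIC)
cv2.imwrite("pics/c3.png",np.hstack([r(a,280,150,80,120,400,600),np.vstack([r(b,320,155,60,45,400,300),r(c,280,165,60,45,400,300)])]))
o=env.observe();print(o["position"],o["ft_force"])
E
```

```text
time_s: 4.85
position: [0.5, 0.0849, 0.2076]
tool_rot: [[0.0, 0.988, 0.151], [-0.0, 0.151, -0.988], [-1.0, 0.0, 0.0]]
ft_force: [0.6, 0.7, -0.9]
grip_width: 0.0269
[0.50005601 0.08481168 0.20768618] [ 0.01218274 -0.59098559 -0.85530086]
```

View pics/c3.png

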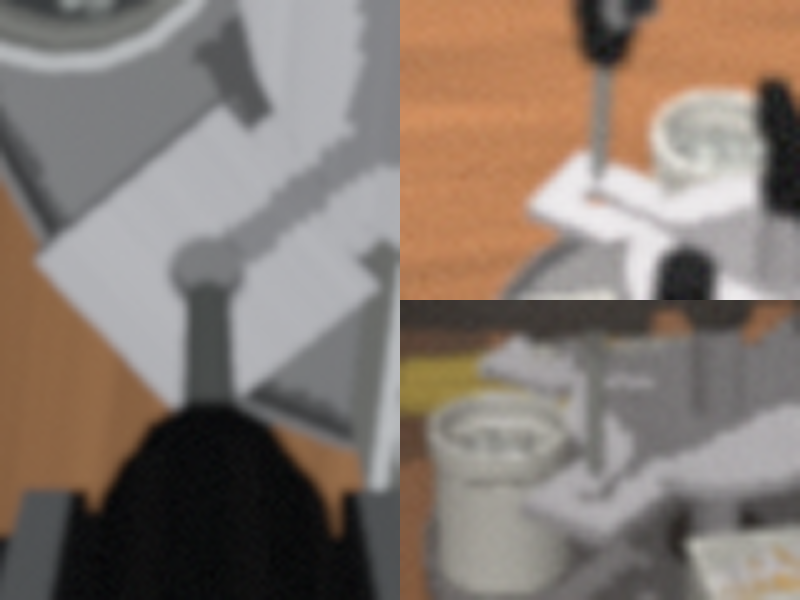

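Wrist: hole centre about (321.3,204.6), tip about (321.4,207.4). Scene: tip (349.7,182), hole (350,184.4). They are nearly coaxial.

```bash
python3 - <<'E'
from h import *
w=mod("wrist3");s=mod("scene3")
print(onz(w,321.3,204.6,.1),onz(s,350,184.4,.1),tri((w,321.4,207.4),(s,349.7,182)))
for z in(.106,.108,.11):print(onz(w,321.4,207.4,z),onz(s,349.7,182,z))
E
```

```text
[0.4994326  0.08180966 0.1       ] [0.50105825 0.08384318 0.1       ] (array([0.49965875, 0.08249179, 0.10831503]), [array([ 0.2, -0.4]), array([-0.1, -0.1])])
[0.49962189 0.08131539 0.106     ] [0.49722934 0.08336745 0.106     ]
[0.49952196 0.08202623 0.108     ] [0.49957019 0.08286146 0.108     ]
[0.49942203 0.08273707 0.11      ] [0.50191104 0.08235546 0.11      ]
```

```bash
python3 -m pendant '{"travel":[[0,0,-6],[0,0,-6],[0,0,-8],[0,0,0]],"delta_rot":[[0,0,0],[0,0,0],[0,0,0],[0,0,0]]}' && python3 -m pendant '{"travel":[[0,0,-10],[0,0,-10],[0,0,-10],[0,0,-10],[0,0,-6],[0,0,0]],"delta_rot":[[0,0,0],[0,0,0],[0,0,0],[0,0,0],[0,0,0],[0,0,0]]}'
```

```text
time_s: 5.33
position: [0.4991, 0.0849, 0.1854]
tool_rot: [[-0.003, 0.988, 0.151], [0.0, 0.151, -0.988], [-1.0, -0.003, -0.001]]
ft_force: [0.2, 1.0, -1.5]
grip_width: 0.0265
time_s: 5.83
position: [0.4993, 0.0849, 0.1401]
tool_rot: [[-0.003, 0.988, 0.151], [0.0, 0.151, -0.988], [-1.0, -0.002, -0.001]]
ft_force: [0.1, -0.1, -0.5]
grip_width: 0.0267
```

```bash
python3 -m pendant '{"travel":[[0,0,-5],[0,0,-3],[0,0,-1.5],[0,0,0]],"delta_rot":[[0,0,0],[0,0,0],[0,0,0],[0,0,0]]}';python3 -m pendant '{"travel":[[0,0,-1],[0,0,0]],"delta_rot":[[0,0,0],[0,0,0]]}'
```

```text
time_s: 6.17
position: [0.4998, 0.0849, 0.1317]
tool_rot: [[-0.0, 0.988, 0.151], [0.0, 0.151, -0.988], [-1.0, -0.0, -0.0]]
ft_force: [0.5, -0.3, -1.5]
grip_width: 0.027
time_s: 6.33
position: [0.5, 0.0849, 0.1309]
tool_rot: [[0.0, 0.988, 0.151], [-0.0, 0.151, -0.988], [-1.0, 0.0, 0.0]]
ft_force: [0.2, -0.5, -2.0]
grip_width: 0.0267
```

```bash
python3 -m pendant '{"travel":[[0,0,-1],[0,0,0]],"delta_rot":[[0,0,0],[0,0,0]]}';python3 -m pendant '{"travel":[[0,0,-1],[0,0,0]],"delta_rot":[[0,0,0],[0,0,0]]}'
```

```text
time_s: 6.5
position: [0.4999, 0.0849, 0.1298]
tool_rot: [[0.0, 0.988, 0.151], [-0.0, 0.151, -0.988], [-1.0, 0.0, 0.0]]
ft_force: [0.6, 0.2, -1.4]
grip_width: 0.0266
time_s: 6.67
position: [0.5003, 0.0847, 0.1295]
tool_rot: [[0.002, 0.988, 0.151], [-0.001, 0.151, -0.988], [-1.0, 0.001, 0.001]]
ft_force: [0.0, -0.7, 4.1]
grip_width: 0.0268
```

```bash
python3 -m pendant '{"travel":[[0,0,0],[0,0,0],[0,0,0],[0,0,0],[0,0,15],[0,0,35],[0,0,35],[0,0,20],[0,0,0],[0,0,0]],"delta_rot":[[0,0,0],[0,0,0],[0,0,0],[0,0,0],[0,0,0],[0,0,0],[0,0,0],[0,0,0],[0,0,0],[0,0,0]]}' 60 && python3 - <<'E'
from h import *
for n in("wrist","scene","side"): snap(n,n+"4")
a,b,c=[cv2.imread(f"pics/{n}4.png") for n in("wrist","scene","side")]
r=lambda i,x,y,w,h,W,H:cv2.resize(i[y:y+h,x:x+w],(W,H),interpolation=cv2.INTER_CUBIC)
cv2.imwrite("pics/c4.png",np.hstack([r(a,240,0,240,360,400,600),np.vstack([r(b,320,140,120,90,400,300),r(c,270,120,120,90,400,300)])]))
from scipy.optimize import least_squares
u=lambda t:np.array([np.cos(t),np.sin(t)])
f=lambda p:np.r_[p[:2]+95*u(p[2])-[465.2,146.1],p[:2]+92*u(p[2]+np.pi/4)-[499.4,82]]
p=least_squares(f,[557,150,3.2]);print(p.x[:2],np.degrees(p.x[2]),p.fun)
E
```

```text
time_s: 7.5
position: [0.5, 0.0849, 0.2343]
tool_rot: [[0.002, 0.988, 0.151], [-0.0, 0.151, -0.988], [-1.0, 0.002, 0.0]]
ft_force: [0.8, -0.3, -0.8]
grip_width: 0.0598
[560.28051612 151.21645987] 183.3637679183893 [ 0.24418859 -0.45767517 -0.24418859  0.45767517]
```

View pics/c4.png

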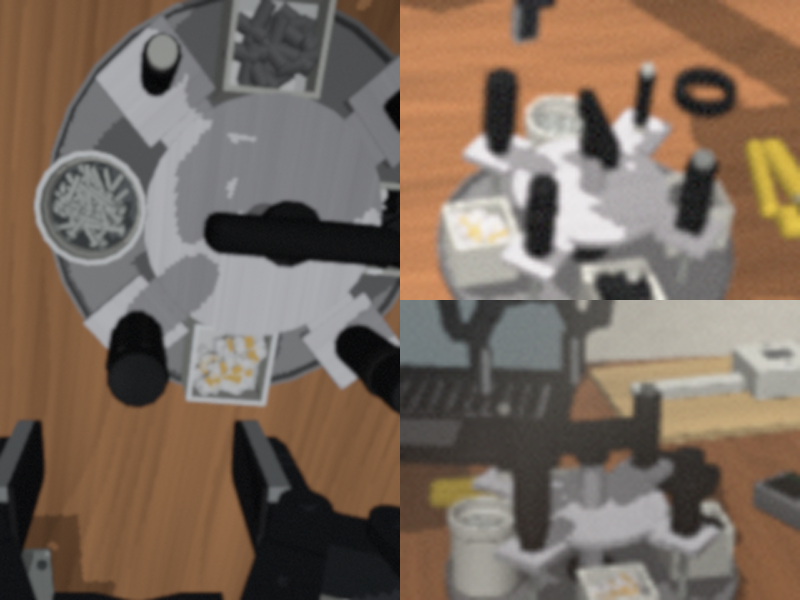

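The driver sits upright with its collar on the eyelet plate and is released. The bar's near end is at wrist (366,139), and its centre line runs through about (480,147).

```bash
python3 - <<'E'
from h import *
w=mod("wrist4")
a=onz(w,366,138.6,.178);b=onz(w,480,147,.178);print(a,b,np.degrees(np.arctan2(*(b-a)[1::-1])))
j=onz(w,240+90/1.667,207/1.667,.102);print("jar",j,np.degrees(np.arctan2(j[1]-.1512,j[0]-.5603)))
im=cv2.cvtColor(cv2.imread("pics/wrist4.png"),cv2.COLOR_BGR2GRAY)
for u in(380,395,440,460,480,500,520):
    c=im[100:190,u]; k=np.where(c<40)[0]; print(u,100+k.min() if len(k) else None,100+k.max() if len(k) else None)
E
```

```text
[0.51946255 0.14984507 0.178     ] [0.59651263 0.15615606 0.178     ] 4.682510156792317
jar [0.46488936 0.1456299  0.102     ] -176.65884669958507
380 129 150
395 129 152
440 134 155
460 136 157
480 115 160
500 129 152
520 None None
```

```bash
python3 -m pendant '{"travel":[[4.25,4.8,0],[4.25,4.8,0],[4.25,4.8,0],[4.25,4.8,0],[4.25,4.8,0],[4.25,4.8,0],[4.25,4.8,0],[4.25,4.8,0],[4.25,4.8,0],[4.25,4.8,0],[4.25,4.8,0],[4.25,4.8,0],[4.25,4.8,0],[4.25,4.8,0],[0,0,0],[0,0,0]],"delta_rot":[[0,0,-0.118],[0,0,-0.118],[0,0,-0.118],[0,0,-0.118],[0,0,-0.118],[0,0,-0.118],[0,0,-0.118],[0,0,-0.118],[0,0,-0.118],[0,0,-0.118],[0,0,-0.118],[0,0,-0.118],[0,0,-0.118],[0,0,-0.118],[0,0,0],[0,0,0]]}' 45 && python3 - <<'E'
from h import *
m=snap("wrist","w5"); o=env.observe(); print(o["position"],o["q"],np.degrees(np.arctan2(*o["tool_rot"][1::-1,1])) if hasattr(o["tool_rot"],"shape") else o["tool_rot"])
for P in [(.52,.1495,.178),(.60,.155,.178),(.56,.152,.178)]: print(proj(m,P))
E
```

```text
time_s: 8.98
position: [0.5591, 0.1521, 0.2326]
tool_rot: [[-0.002, 0.075, -0.997], [-0.0, -0.997, -0.075], [-1.0, 0.0, 0.002]]
ft_force: [-0.1, 0.2, 0.2]
grip_width: 0.0452
[0.55904354 0.1519625  0.23291957] [ 3.50779055e+00  2.47708805e+01  6.92530053e+01 -5.99114763e-03
  8.60770209e+01  8.92289497e+01] -85.72073997396174
[323.74307614 269.63494646]
[324.58882042 166.70037258]
[324.48582261 221.36205672]
```

View pics/w5.png

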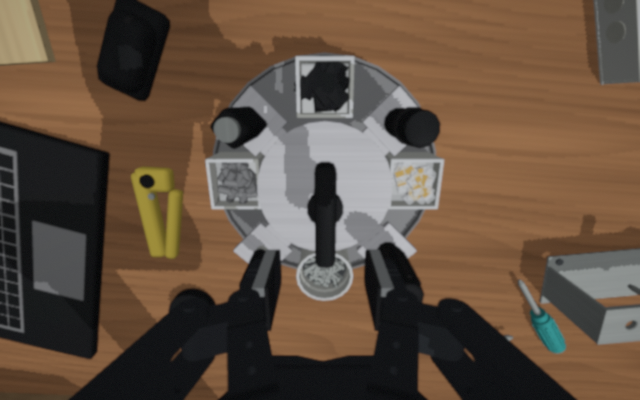

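The bar runs along column 325 (rows 166 to 264), centred and square between the jaws. I'll descend and grip.

```bash
python3 -m pendant '{"travel":[[0,0,-15],[0,0,-25],[0,0,-25],[0,0,-14],[0,0,-6],[0,0,0],[0,0,0]],"delta_rot":[[0,0,0],[0,0,0],[0,0,0],[0,0,0],[0,0,0],[0,0,0],[0,0,0]]}' && python3 -m pendant '{"travel":[[0,0,0],[0,0,0],[0,0,0],[0,0,0],[0,0,0],[0,0,0],[0,0,0],[0,0,0]],"delta_rot":[[0,0,0],[0,0,0],[0,0,0],[0,0,0],[0,0,0],[0,0,0],[0,0,0],[0,0,0]]}' 0 60; python3 - <<'E'
from h import *
o=env.observe();R=o["tool_rot"];print(np.degrees(np.arctan2(R[1][1],R[0][1])),o["wrist_torque"],o["ft_force"],o["grip_width"])
E
```

```text
time_s: 9.62
position: [0.5596, 0.152, 0.1495]
tool_rot: [[0.001, 0.072, -0.997], [0.0, -0.997, -0.072], [-1.0, 0.0, -0.001]]
ft_force: [-0.8, 0.3, 0.0]
grip_width: 0.0448
time_s: 10.28
position: [0.5601, 0.1504, 0.1507]
tool_rot: [[0.003, 0.071, -0.997], [-0.003, -0.997, -0.071], [-1.0, 0.004, -0.003]]
ft_force: [-2.4, -8.3, 5.1]
grip_width: 0.025
-85.94256443142599 [-1.59469788  0.34065693 -0.01583071] [-2.39816993 -8.28535102  5.13759573] 0.02502419466967869
```

```bash
python3 -m pendant '{"travel":[[0,0,0],[0,0,0],[0,0,0],[0,0,0]],"delta_rot":[[0,0,0],[0,0,0],[0,0,0],[0,0,0]]}'; python3 - <<'E'
from h import *
for n in("wrist","scene","side"): snap(n,n+"6")
a,b,c=[cv2.imread(f"pics/{n}6.png") for n in("wrist","scene","side")]
r=lambda i,x,y,w,h,W,H:cv2.resize(i[y:y+h,x:x+w],(W,H),interpolation=cv2.INTER_CUBIC)
cv2.imwrite("pics/c6.png",np.hstack([r(a,200,50,240,350,400,584),np.vstack([r(b,320,130,120,90,400,292),r(c,270,120,120,90,400,292)])]))
E
```

```text
time_s: 10.62
position: [0.5601, 0.1504, 0.1507]
tool_rot: [[0.003, 0.071, -0.997], [-0.003, -0.997, -0.071], [-1.0, 0.004, -0.003]]
ft_force: [-1.1, -8.7, 5.5]
grip_width: 0.0253
```

View pics/c6.png

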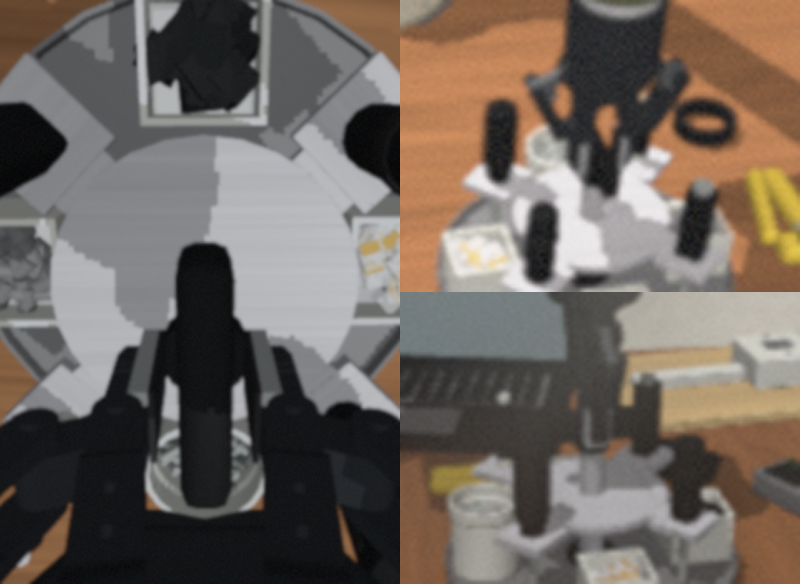

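The tips closed on the round boss under the bar: 25 mm opening, with the bulge visible at the fingertips. I'll open, rise and grip the bar itself.

```bash
python3 -m pendant '{"travel":[[0,0,0],[0,0,0],[0,0,0],[0,0,6],[0,0,5],[0,0,0]],"delta_rot":[[0,0,0],[0,0,0],[0,0,0],[0,0,0],[0,0,0],[0,0,0]]}' 45 && python3 -m pendant '{"travel":[[0,0,0],[0,0,0],[0,0,0],[0,0,0],[0,0,0],[0,0,0],[0,0,0],[0,0,0]],"delta_rot":[[0,0,0],[0,0,0],[0,0,0],[0,0,0],[0,0,0],[0,0,0],[0,0,0],[0,0,0]]}' 0 60; python3 - <<'E'
from h import *
o=env.observe();R=o["tool_rot"];print(np.degrees(np.arctan2(R[1][1],R[0][1])),o["wrist_torque"],o["ft_force"],o["grip_width"])
E
```

```text
time_s: 11.27
position: [0.56, 0.1523, 0.1613]
tool_rot: [[0.002, 0.071, -0.997], [0.0, -0.997, -0.071], [-1.0, -0.0, -0.002]]
ft_force: [0.1, 0.6, -0.4]
grip_width: 0.045
time_s: 11.93
position: [0.5595, 0.1502, 0.1602]
tool_rot: [[-0.0, 0.07, -0.998], [-0.003, -0.998, -0.07], [-1.0, 0.003, 0.0]]
ft_force: [-2.1, -10.9, 5.1]
grip_width: 0.0146
-85.9879428153308 [-1.42133849  0.24050707  0.02417784] [ -2.09692237 -10.9347436    5.11972336] 0.01457134034367271
```

Now on the bar. I'll relieve the 2 mm sideways strain and turn anticlockwise.

```bash
python3 -m pendant '{"travel":[[0,-1,0],[0,-1,0],[0,0,0],[0,0,0],[0,0,0],[0,0,0],[0,0,0],[0,0,0],[0,0,0],[0,0,0],[0,0,0],[0,0,0],[0,0,0],[0,0,0],[0,0,0],[0,0,0],[0,0,0]],"delta_rot":[[0,0,0],[0,0,0],[0,0,0.04],[0,0,0.08],[0,0,0.11],[0,0,0.11],[0,0,0.11],[0,0,0.11],[0,0,0.11],[0,0,0.11],[0,0,0.11],[0,0,0.11],[0,0,0.11],[0,0,0.11],[0,0,0.11],[0,0,0.11],[0,0,0.11]]}'
```

```text
time_s: 13.35
position: [0.5599, 0.1498, 0.1601]
tool_rot: [[0.001, 0.998, 0.055], [-0.001, 0.055, -0.998], [-1.0, 0.001, 0.001]]
ft_force: [1.0, -3.0, 3.4]
grip_width: 0.0147
```

```bash
python3 -m pendant '{"travel":[[0,0,0],[0,0,0],[0,0,0],[0,0,0],[0,0,0],[0,0,0],[0,0,0],[0,0,0],[0,0,0],[0,0,0],[0,0,0],[0,0,0],[0,0,0],[0,0,0],[0,0,0],[0,0,0],[0,0,0],[0,0,0]],"delta_rot":[[0,0,0.11],[0,0,0.11],[0,0,0.11],[0,0,0.11],[0,0,0.11],[0,0,0.11],[0,0,0.11],[0,0,0.11],[0,0,0.11],[0,0,0.11],[0,0,0.11],[0,0,0.11],[0,0,0.1],[0,0,0.06],[0,0,0.03],[0,0,0],[0,0,0],[0,0,0]]}'; python3 - <<'E'
from h import *
o=env.observe();R=o["tool_rot"];print(np.degrees(np.arctan2(R[1][1],R[0][1])),o["wrist_torque"],o["ft_force"],o["q"])
for n in("wrist","scene","side"): snap(n,n+"7")
a,b,c=[cv2.imread(f"pics/{n}7.png") for n in("wrist","scene","side")]
r=lambda i,x,y,w,h,W,H:cv2.resize(i[y:y+h,x:x+w],(W,H),interpolation=cv2.INTER_CUBIC)
cv2.imwrite("pics/c7.png",np.hstack([r(a,200,50,240,350,400,584),np.vstack([r(b,320,150,120,90,400,292),r(c,270,120,120,90,400,292)])]))
E
```

```text
time_s: 14.85
position: [0.5604, 0.1502, 0.1602]
tool_rot: [[0.003, 0.012, 1.0], [0.0, 1.0, -0.012], [-1.0, 0.0, 0.003]]
ft_force: [5.5, 0.6, 1.5]
grip_width: 0.0148
89.30866584262775 [-0.02950081 -0.79863451  0.04998658] [5.50575566 0.62144969 1.53594165] [ 3.31688443e+00  2.80821324e+01  7.61882125e+01  3.07246405e-03
  7.55712036e+01 -8.59925235e+01]
```

View pics/c7.png

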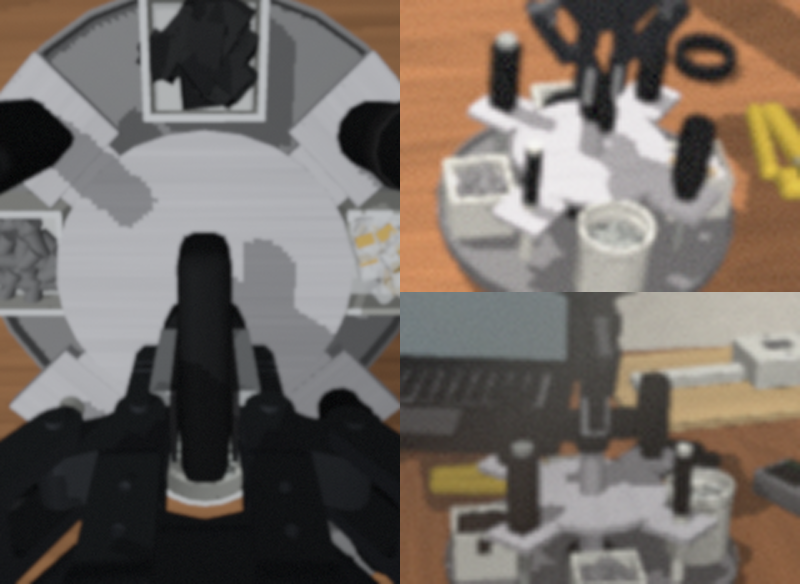

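The jar now faces the far edge: scene jar mouth at about (385,221). The driver still stands in its eyelet. About 0.7° is left, so I'll correct that and verify.

```bash
python3 -m pendant '{"travel":[[0,0,0],[0,0,0],[0,0,0],[0,0,0]],"delta_rot":[[0,0,0.012],[0,0,0],[0,0,0],[0,0,0]]}'; python3 - <<'E'
from h import *
s=mod("scene7");d=mod("side7");w=mod("wrist7")
o=env.observe();R=o["tool_rot"];print("yaw",np.degrees(np.arctan2(R[1][1],R[0][1])))
j=onz(s,384.8,221.5,.102);print("jar",j,np.degrees(np.arctan2(j[1]-.151,j[0]-.56)))
W=lambda u,v:(w,200+u/1.6667,50+v/1.6686)
a=onz(*W(205,240),.178);b=onz(*W(205,470),.178);print("bar dir",a,b,np.degrees(np.arctan2(*(b-a)[1::-1])))
a=onz(*W(141,118),.076);b=onz(*W(264,119),.076);print("front tub edge",a,b)  # near-robot tub inner edge
E
```

```text
time_s: 15.33
position: [0.5604, 0.1502, 0.1602]
tool_rot: [[0.003, 0.0, 1.0], [0.0, 1.0, -0.0], [-1.0, 0.0, 0.003]]
ft_force: [6.0, -0.2, 2.0]
grip_width: 0.0148
yaw 89.99540024320339
jar [0.6638855  0.14797191 0.102     ] -1.669605343034421
bar dir [0.51570747 0.15228807 0.178     ] [0.59171656 0.15139235 0.178     ] -0.6751648839016088
front tub edge [0.49017169 0.12438719 0.076     ] [0.4912939 0.179191  0.076    ]
```

```bash
python3 -c "
from rig import close_job; print(close_job())"
```

```text
the job is handed in; nothing more can be done
None
```

I handed the job in at 15.3 s. The black straight-handled driver is in the caddy's empty eyelet, and the jar faces the far edge of the table. The gripper is still holding the grip bar, set to 60 N.

- **Driver:** I lowered it until the plate pushed back at about 4 N, at the same gripper height as when it sat in the rack. After I let go it stood upright with its collar on the plate, and it was still standing there after the turn.
- **Correction on the way:** My first grip closed on the round boss below the bar (25 mm opening). I opened, rose about 11 mm and gripped the bar itself (about 15 mm, for a 16 mm bar).
- **Jar direction:** I turned the caddy about 176° anticlockwise.
  - **Gripper:** it read 90.0° at the end, which is square to the bar.
  - **Camera checks:** I took these just before the last 0.7° correction and did not repeat them. Allowing for that correction, they put the caddy between 0° and about 1° clockwise of straight ahead. The 1° comes from a coarse reading of the jar, whose distance was also off by about 9 mm.
- **Forces:** A steady side force of about 6 N remained on the wrist at the end, far below the limits.
- **Other things:** I saw no sign of contact with anything else on the table, but I did not look at the rack again at the end.

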